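# Stow the tiffin tier under the shelf board and open the blue jar

### The arm

A 6-joint arm with a two-finger parallel gripper is mounted at the origin on the work surface. World frame = base frame: x ahead of the robot, y to its left, z up, the work surface at z = 0. Lengths are in m, angles in rad, forces in N, time in s.
With the tool pointing down it reaches from about 0.3 to 0.875 m from the base axis. Payload 6.4 kg.
Tool frame: the origin (TCP) lies midway between the tips of the shut fingers; the grasp point (between the pads) lies 19 mm behind it (grasp_offset is the distance from the TCP to the grasp point, in m); z points along the fingers, y is the line along which they close (so a half turn about z gives the same grasp; the last joint's range is limited). The gripper opens to 85 mm and grips with 20 to 120 N. Pads are 22 mm wide; open, the fingers measure 114 mm over their backs; the gripper's body (76 mm by 85 mm) begins 54 mm behind the grasp point. The pads swing forward as they close: fully open they stand 13 mm farther back than shut.
Start: joints at [0.937, 0.181, 1.607, -0, 1.354, -0.206], TCP at [0.239, 0.523, 0.231] pointing down, gripper open.
Joint ranges: [-2.99, 2.99], [-0.89, 2.07], [0.3, 2.58], [-1.14, 4.28], [0, 2.63], [-3.12, 3.12]. Speed limits (rad/s): [2.57, 2.57, 3.01, 3.14, 3.14, 3.14].

### API

Orientations are given as a unit quaternion [w, x, y, z].
In Python, from bench import * gives the robot as it stands. The module is installed in compiled form; this text tells all that it offers.
- The arm moves only by the tool servo_tool, never from a script. Its argument "commands" is text: rows parted by semicolons, each of 7 numbers parted by spaces: the turn, a rotation vector about the tool's x, y, z in rad, then the shift along the tool's x, y, z in mm, then the opening, from 0 (shut) to 1 (fully open). In form: wx wy wz dx dy dz claw; .... A call has 1 to 5 rows; each row shifts and turns the commanded pose from where the row before left it, along the tool's axes as they then stand; what a row does not reach is not made up. A row lasts 1/8 s, in which the tool goes at most 62.5 mm and 10.7 degrees, less where a joint would pass 70% of its speed; a pose out of reach is approached as far as the arm can. A call with a gripper value outside its range is refused whole. The fingers move at their own pace and stop on an object; the grip force is fixed at half the most. Time passes only in rows, so rows that do not move let the fingers close. It gives the time, the measured TCP pose, the force, the opening and the grip force at its end, in the units of the state.
- get_obs(): the state, without advancing time (a new reading comes with each control period).
- camera(name): name is "scene" or "side" or "wrist"; returns the picture (420x560x3 uint8, blue, green, red); there is no depth.
- calibration(name): a dict with "fx", "fy", "cx", "cy" (pixels), "k1" (the pictures are not rectified: a ray, as slopes to the right and down, at radius r is drawn at 1 + k1 r^2 times it, then the intrinsics apply), "R" (3x3) and "t" (3): a world point X has camera coordinates R X + t. Camera axes: x right, y down, z forward; pixel columns grow to the right and rows downward; lengths in m; the calibration is good to about 2 mm. A picture is of the moment at which its call begins: read the wrist's pose just before it. calibration takes no time and is no camera call; for the wrist camera it gives the pose at the moment of the call.
- hand_in(): hands the job in; it is judged then, once.
The state is a dict: "time_s": time; "q": joint angles; "dq": joint speeds; "joint_efforts": joint torques, N m; "eef_pos": TCP position; "eef_rot": TCP orientation; "wrist_force": force on the tool from outside, world axes, zero at the start; "torque": the same for the moment, N m; "opening": opening from 0.0 (shut) to 1.0 (fully open); "grasp_force": force on a finger pad.
Only numpy, scipy, OpenCV 4.12 (cv2) and the standard library are available. Lean on these libraries where they do the work, as an engineer would, in place of code of your own. Each camera call takes 0.05 s, during which the arm holds its last target. There are 200 camera calls.

### The job

To ready the shelf for cooking, first slide the steel tiffin tier that sticks out from under the low olive-wood shelf the rest of the way in, until its front rim is a good half centimetre behind the board's front edge, without knocking the tool against the shelf. Then lift the blue jar's lid gently open, all the way over until it rests back on its stop by itself, neither flinging it nor letting it fall. Leave everything else standing where it is.

Things in the scene. Friction and masses are not known exactly. Their poses are not given: they have to be found in the camera images.
- shelf: Low fixed dark wood shelf: board 190 mm deep (its x) by 420 mm wide (its y), 14 mm thick, underside 85 mm and top 99 mm above the table, on two 16 mm end panels (open at front and back). Origin on the table under the board's centre; its x points away from the robot: front edge at x = -95 mm, back edge at +95 mm.
- tier: Round open steel tiffin tier, 120 mm outer diameter, 45 mm high, wall 3 mm, 0.2 to 0.45 kg, loose on the table partly under the right (-y) half of the shelf board, sticking out in front by 55 to 90 mm. Origin at the centre of its underside. It slides freely; stowed, its origin is at about x = -27 mm in the shelf's frame. The board's edge leaves room under it only for fingers that lean back.
- jar: Round blue ceramic jar, about 92 mm diameter, 85 mm high, fixed on the left (+y) half of the shelf board's top. Origin at the centre of its underside (99 mm above the table); its x points from its front (robot side) to the hinge at its back.
- lid_bar (a point): Middle of the lid's round lifting bar: steel, 10 mm thick, 72 mm long, horizontal, parallel to the hinge, 33 mm clear in front of the lid's front edge on two 10 mm arms at its ends (62 mm free between them). Shut, it is on the robot's side of the jar, 187 mm above the table. It moves with the lid on a circle of 130 mm radius about the hinge.
- lid_hinge (a point): Middle of the hinge axis, at the back (far side) of the jar's rim, 186 mm above the table. The axis is horizontal and runs along the jar's y.
- lid (a joint): Lid angle in rad: 0 shut, growing as the front of the lid with its bar swings up and over, away from the robot; 1.85 is its stop (106 degrees), where it rests leaning back. Blue disc 90 mm wide, 13 mm thick with its boss, 0.22 kg with the bar. Lightly damped: let go before about 1.7 it may fall shut; past that it sinks onto the stop by itself.
- tumbler: Green glass tumbler, 64 mm diameter, 95 mm high, loose on the shelf board at its right end (-y). Origin at the centre of its underside. Leave alone.
- other_tier: Second steel tiffin tier, the same as the first (120 mm by 45 mm), out on the table far to one side. Origin at the centre of its underside. Leave alone.
- mortar: Round bowl-shaped wooden mortar, 110 mm wide, 75 mm high, on the table far to the other side. Origin at the centre of its underside. Leave alone.
- pestle: Wooden pestle on its side, 150 mm long along its x, 36 mm thick, on the table right of the shelf's front. Origin on the table under its middle. Leave alone.

How it is judged:
On the way, in this order (a step that is already met when the one before it is completed fails the run):
1. the tier is slid fully in under the shelf board and lies still (x of tier in the frame of shelf between -0.032 and 0.037 m and y of tier in the frame of shelf between -0.145 and 0.145 m and z of tier in the frame of shelf below 0.01 m and angle between tier's own z axis and vertical below 0.1 rad and linear speed of tier below 0.02 m/s), for 0.2 s.
2. the lid is open and rests on its stop (value of joint lid above 1.78 rad and velocity of joint lid between -0.1 and 0.1 rad/s), for 0.2 s.
At the end, for the whole second after the job is handed in: The tier stands flat and still on the table fully under the board, its front rim at least 3 mm behind the front edge and its rear rim not past the back edge; the lid is at rest on its stop (beyond 1.78 of 1.85 rad) (all of step 1 and all of step 2); the robot touches nothing.
It fails at once if the lid is flung open or falls (turns faster than 2.5 rad/s) (velocity of joint lid above 2.5 rad/s or velocity of joint lid below -2.5 rad/s).
It fails at once if the tool or arm knocks against the shelf (over 12 N) (contact force between any of the fingers, the arm and shelf above 12 N).
It fails at once if the tier is tipped (over 0.2 rad) (angle between tier's own z axis and vertical above 0.2 rad).
It fails at once if another thing is shifted by more than 25 mm or toppled (distance of any of other_tier, tumbler, pestle, mortar from where it was at the start of the episode above 0.025 m or angle between any of other_tier, tumbler, pestle, mortar's own z axis and vertical above 0.35 rad).
It also fails if it takes over 58 s, if anything falls off the work surface, if the arm or the gripper's body presses on something with over 40 N, if the wrist force passes 120 N, or if a joint passes its speed limit or range.

## Working session

There is one attempt and no reset: what is moved stays moved. The work goes in short steps, Python scripts to look and compute and a tool call to move; the robot and the scene stay as the last step left them, time stands still between calls to the robot, and variables do not carry over. Pictures are saved under pics/ and viewed, at most 10 in all, crops included, and the job is handed in when it is done.

Besides the shell and the picture viewer there is one more tool, called after "Request:" in YAML: its name, and indented under it one key for each argument. servo_tool: Moves the arm, as the interface text tells. Its arguments: {"type":"object","properties":{"commands":{"type":"string"}},"required":["commands"]}

```bash
mkdir -p pics; cat > h.py <<'E'
from bench import *
import numpy as np, cv2
def ray(c,u,v):
    x=np.array([(u-c['cx'])/c['fx'],(v-c['cy'])/c['fy']]); y=x.copy()
    for _ in range(20): y=x/(1+c['k1']*(y@y))
    R=np.array(c['R']);t=np.array(c['t'])
    d=R.T@np.array([y[0],y[1],1]); return -R.T@t, d/np.linalg.norm(d)
def onz(c,u,v,z):
    o,d=ray(c,u,v); return o+d*(z-o[2])/d[2]
def tri(rs):
    A=sum(np.eye(3)-np.outer(d,d) for o,d in rs); b=sum((np.eye(3)-np.outer(d,d))@o for o,d in rs)
    return np.linalg.solve(A,b)
def proj(c,X):
    p=np.array(c['R'])@X+np.array(c['t']); s=p[:2]/p[2]; s=s*(1+c['k1']*(s@s))
    return np.array([c['fx']*s[0]+c['cx'],c['fy']*s[1]+c['cy']])
E
python3 - <<'E'
from h import *
for n in ("scene","side"):
    cv2.imwrite(f"pics/{n}0.png",camera(n)); c=calibration(n); print(n,{k:np.round(v,3).tolist() for k,v in c.items()}, ray(c,280,210)[0].round(3))
print(get_obs())
E
```

```text
scene {'fx': 427.547, 'fy': 427.547, 'cx': 278.175, 'cy': 207.715, 'k1': -0.087, 'R': [[0.626, 0.78, -0.004], [0.554, -0.449, -0.701], [-0.548, 0.437, -0.713]], 't': [-0.362, -0.226, 1.584]} [ 1.22  -0.511  0.97 ]
side {'fx': 393.423, 'fy': 393.423, 'cx': 274.033, 'cy': 212.929, 'k1': 0.02, 'R': [[0.879, -0.476, 0.013], [-0.332, -0.631, -0.701], [0.342, 0.612, -0.713]], 't': [-0.506, 0.291, 0.858]} [ 0.248 -0.583  0.822]
{'time_s': 0.1, 'q': array([ 9.36723161e-01,  1.81491677e-01,  1.60788830e+00, -3.03604484e-05,
        1.35382241e+00, -2.06315390e-01]), 'dq': array([-0.00099268, -0.00079323, -0.00415594,  0.0007733 ,  0.00017288,
       -0.00176547]), 'joint_efforts': array([ 9.37193690e-04, -4.45877910e+01, -3.52236521e+01, -2.51017482e-04,
        4.08188294e-03, -3.99432201e-05]), 'eef_pos': array([0.23822811, 0.52278172, 0.23046976]), 'eef_rot': array([-3.14803904e-04,  2.12248720e-01,  9.77215346e-01, -7.40898868e-04]), 'wrist_force': array([-1.05870771,  0.38658965, -0.24633709]), 'torque': array([-0.01815086,  0.00650928,  0.027231  ]), 'grasp_force': 0.0, 'opening': 1.0019317414514424}
```

View pics/scene0.png

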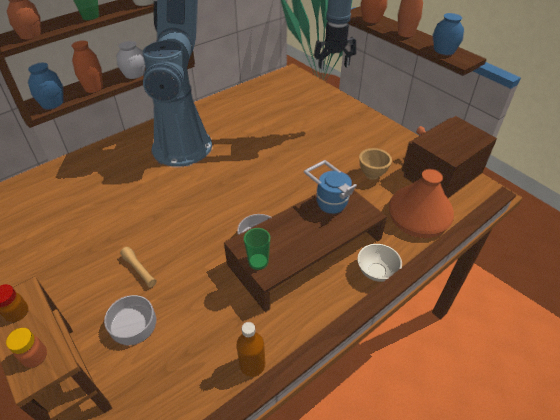

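View pics/side0.png

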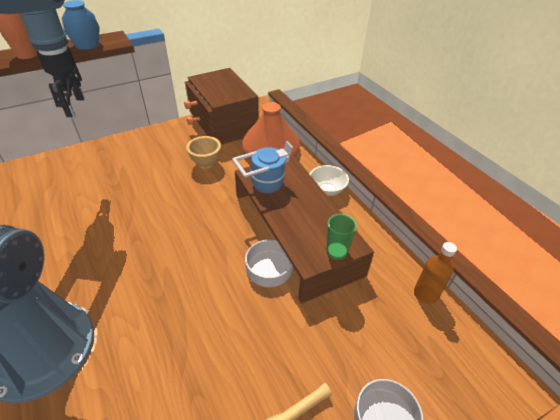

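The scene picture shows the shelf with the jar at about (333,190) and the tumbler at (257,248). The side picture shows the tier at (268,263), the jar at (268,170) and the lid bar at about (240,167). I'll enlarge both around the shelf.

```bash
python3 - <<'E'
import cv2
for n,x,y in (("side",215,138),("scene",215,150)):
    im=cv2.imread(f"pics/{n}0.png")[y:y+165,x:x+185]
    im=cv2.resize(im,None,fx=3.6,fy=3.6,interpolation=cv2.INTER_CUBIC)
    im=cv2.convertScaleAbs(im,alpha=1.5,beta=15)
    for k in range(0,185,20):
        cv2.putText(im,str(x+k),(int(k*3.6),10),0,.35,(255,255,255)); cv2.line(im,(int(k*3.6),12),(int(k*3.6),20),(255,255,255))
    for k in range(0,165,20):
        cv2.putText(im,str(y+k),(0,int(k*3.6)+4),0,.35,(255,255,255)); cv2.line(im,(24,int(k*3.6)),(32,int(k*3.6)),(255,255,255))
    cv2.imwrite(f"pics/{n}0c.png",im)
E
```

```text
(no output)
```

View pics/side0c.png

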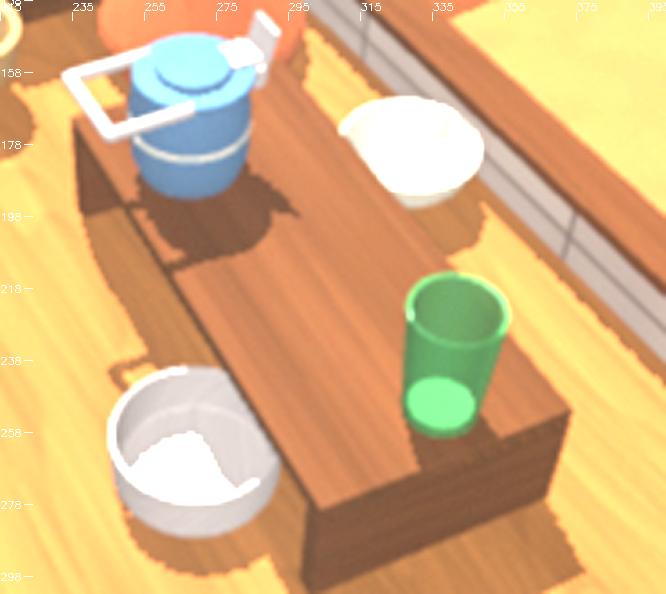

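View pics/scene0c.png

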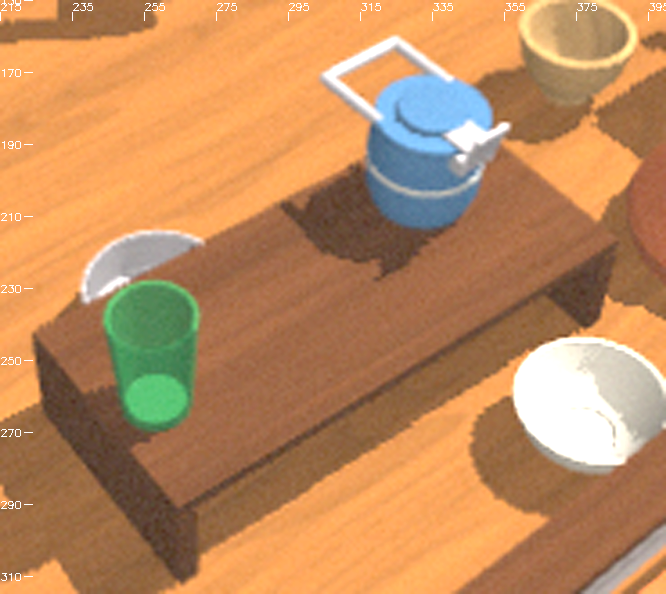

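Side crop: board corners at (304,280), (373,252) and (236,172), bar ends at (234,159) and (246,175). Scene crop: board corners at (225,242), (265,291) and (386,217), bar ends at (305,171) and (325,162). The tier rim shows in both.

```bash
cat > m.py <<'E'
from h import *
from scipy.optimize import least_squares
S=calibration("side");C=calibration("scene")
s=lambda a,b:(215+a/3.6,138+b/3.6)
k=lambda a,b:(215+a/3.6,150+b/3.6)
fr=[onz(S,*s(320,512),.099),onz(C,*k(36,332),.099)]
br=[onz(S,*s(570,410),.099),onz(C,*k(180,507),.099)]
fl=[onz(S,*s(76,122),.099)]; bl=[onz(C,*k(617,240),.099)]
for n,a in zip("fr br fl bl".split(),(fr,br,fl,bl)): print(n,np.round(a,4).tolist())
FR,BR,FL,BL=[np.mean(a,0) for a in (fr,br,fl,bl)]
print("w",np.linalg.norm(FL-FR),np.linalg.norm(BL-BR),"d",np.linalg.norm(BR-FR),np.linalg.norm(FL-BL))
loc=np.array([[-.095,-.21],[.095,-.21],[-.095,.21],[.095,.21]]); P=np.array([FR,BR,FL,BL])[:,:2]
f=lambda p:(np.c_[np.cos(p[2])*loc[:,0]-np.sin(p[2])*loc[:,1]+p[0],np.sin(p[2])*loc[:,0]+np.cos(p[2])*loc[:,1]+p[1]]-P).ravel()
r=least_squares(f,[.6,0,0]);p=r.x; print("shelf",p.round(4),"res",f(p).round(4))
B1=tri([ray(S,*s(110,134)),ray(C,*k(325,75))]);B2=tri([ray(S,*s(68,76)),ray(C,*k(397,42))])
print("bar",B1.round(4),B2.round(4),np.linalg.norm(B1-B2))
bz=[onz(c,*q,.187).round(4) for c,q in ((S,s(110,134)),(C,k(325,75)),(S,s(68,76)),(C,k(397,42)))];print(bz)
T=[onz(S,*s(*q),.045)[:2] for q in [(108,430),(125,393),(155,372),(195,366),(120,470),(145,492),(190,507)]]
T2=[onz(C,*k(*q),.045)[:2] for q in [(83,280),(95,255),(120,238),(155,231)]]
for t in (T,T2,T+T2):
    t=np.array(t); r=least_squares(lambda c:np.hypot(*(t-c).T)-.06,t.mean(0)); print("tier",r.x.round(4),(r.fun*1000).round(1))
c,sn=np.cos(p[2]),np.sin(p[2]); d=r.x-p[:2]; print("tier in shelf",c*d[0]+sn*d[1],-sn*d[0]+c*d[1])
E
python3 m.py
```

```text
fr [[0.5543, -0.1759, 0.099], [0.562, -0.1672, 0.099]]
br [[0.741, -0.1841, 0.099], [0.7492, -0.1773, 0.099]]
fl [[0.5775, 0.2335, 0.099]]
bl [[0.7695, 0.2371, 0.099]]
w 0.40546350176156765 0.4185397104341873 d 0.1872146093563189 0.19205263312534107
shelf [ 0.6626  0.0296 -0.0465] res [-0.0002 -0.0042  0.0026 -0.0039 -0.0001  0.0103 -0.0023 -0.0022]
bar [0.5539 0.1166 0.1858] [0.5565 0.1921 0.1827] 0.07560985225071946
[array([0.5529, 0.1115, 0.187 ]), array([0.553, 0.119, 0.187]), array([0.554 , 0.1842, 0.187 ]), array([0.5588, 0.1905, 0.187 ])]
tier [ 0.5348 -0.0484] [-0.4  0.3  1.4  0.3 -0.6 -0.2  2.1]
tier [ 0.5405 -0.0428] [-0.6  0.5  0.4 -0.6]
tier [ 0.5375 -0.0475] [ 1.6  0.7  0.5 -1.8  2.2  2.7  4.3 -6.  -3.7 -1.7  0.1]
tier in shelf -0.12132218958002312 -0.08278959317724936
```

Request:
servo_tool:
  commands: "0 0 -0.127 0 0 0 0.5; 0 0 -0.127 0 0 0 0.5; 0 0 -0.127 0 0 0 0.5; 0 0 0 -15 -50 0 0.5; 0 0 0 -20 -55 0 0.5"

```text
time_s: 0.72
eef_pos: [0.2682, 0.4156, 0.2306]
eef_rot: [-0.0, 0.022, 1.0, -0.0]
wrist_force: [0.9, -1.0, -0.0]
opening: 0.504
grasp_force: 0.0
```

Request:
servo_tool:
  commands: "0 0 0 -20 -55 0 0.5; 0 0 0 -20 -55 0 0.5; 0 0 0 -20 -55 0 0.5; 0 0 0 -20 -55 0 0.5; 0 0 0 -20 -55 0 0.5"

```text
time_s: 1.35
eef_pos: [0.3556, 0.1356, 0.2313]
eef_rot: [0.0, 0.023, 1.0, 0.0]
wrist_force: [0.5, 0.7, -0.7]
opening: 0.501
grasp_force: 0.0
```

Request:
servo_tool:
  commands: "0 0 0 -20 -55 0 0.5; 0 0 0 -20 -55 0 0.5; 0 0 0 -20 -55 0 0.5; 0 0 0 0 -10 0 0.5; 0 0 0 0 0 0 0.5"

```text
time_s: 1.98
eef_pos: [0.4068, -0.0403, 0.2308]
eef_rot: [-0.001, 0.024, 1.0, 0.0]
wrist_force: [-1.0, -0.3, 0.2]
opening: 0.497
grasp_force: 0.0
```

Request:
servo_tool:
  commands: "0 -0.16 0 0 0 0 0.5; 0 -0.16 0 0 0 0 0.5; 0 -0.16 0 0 0 0 0.5; 0 -0.16 0 0 0 0 0.5; 0 -0.16 0 0 0 0 0.5"

```text
time_s: 2.6
eef_pos: [0.4238, -0.0409, 0.2218]
eef_rot: [0.388, 0.019, 0.921, -0.007]
wrist_force: [-15.0, 11.6, -129.1]
opening: 0.503
grasp_force: 0.0
```

Request:
servo_tool:
  commands: "0 -0.16 0 0 0 0 0.5; 0 0 0 0 0 0 0.5; 0 0 0 0 0 0 0.5"

```text
time_s: 2.98
eef_pos: [0.4486, -0.0464, 0.2516]
eef_rot: [0.444, 0.019, 0.896, -0.007]
wrist_force: [-0.4, 0.4, 0.4]
opening: 0.501
grasp_force: 0.0
```

```bash
python3 - <<'E'
from h import *
o=get_obs();print(o['q'].round(3),o['eef_pos'].round(4),o['eef_rot'].round(3))
c=calibration("wrist");np.savez("w1.npz",**c);cv2.imwrite("pics/w1.png",cv2.convertScaleAbs(camera("wrist"),alpha=1.4,beta=10))
E
```

```text
[-0.821 -0.894  2.578  0.805  0.892 -2.688] [ 0.4486 -0.0464  0.2516] [ 0.444  0.019  0.896 -0.007]
```

View pics/w1.png

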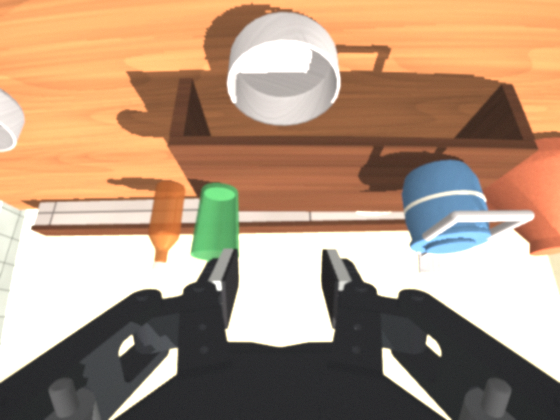

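The wrist picture is upside down: tier at (285,70), board front edge at row 140, lid bar at (480,217). The arm came close to its folded limits, so I ease forward with less tilt.

Request:
servo_tool:
  commands: "0 0.03 0 -6 0 8 0.5; 0 0.03 0 -6 0 8 0.5; 0 0.03 0 -6 0 8 0.5; 0 0.03 0 -6 0 8 0.5"

```text
time_s: 3.52
eef_pos: [0.4889, -0.0483, 0.2497]
eef_rot: [0.389, 0.02, 0.921, -0.006]
wrist_force: [0.2, 0.6, -0.3]
opening: 0.499
grasp_force: 0.0
```

```bash
python3 - <<'E'
from h import *
o=get_obs();print(o['q'].round(3),o['eef_pos'].round(4),o['eef_rot'].round(3))
E
```

```text
[-0.615 -0.59   2.401  0.631  0.724 -2.494] [ 0.4889 -0.0483  0.2497] [ 0.389  0.02   0.921 -0.006]
```

```bash
python3 - <<'E'
from h import *
c=dict(np.load("w1.npz"))
for q in ((229,90),(339,90),(284,90)): print("rim",onz(c,*q,.045).round(4))
for q in ((170,146),(536,150)): print("front edge top",onz(c,*q,.099).round(4))
for q in ((413,247),(455,215),(532,213)): print("bar",onz(c,*q,.187).round(4))
E
```

```text
rim [ 0.5353 -0.1038  0.045 ]
rim [0.5404 0.0141 0.045 ]
rim [ 0.5382 -0.0449  0.045 ]
front edge top [ 0.5572 -0.1691  0.099 ]
front edge top [0.5789 0.2419 0.099 ]
bar [0.6624 0.1139 0.187 ]
bar [0.5512 0.1113 0.187 ]
bar [0.55   0.1851 0.187 ]
```

Request:
servo_tool:
  commands: "0 0 0 25 0 5 0.5; 0 0 0 25 0 5 0.5; 0 0 0 21 0 15 0.5; 0 0 0 14 0 14 0.5; 0 0 0 0 0 0 0.5"

```text
time_s: 4.15
eef_pos: [0.4567, -0.0462, 0.1602]
eef_rot: [0.388, 0.02, 0.921, -0.005]
wrist_force: [0.4, 0.1, -0.2]
opening: 0.501
grasp_force: 0.0
```

```bash
python3 - <<'E'
from h import *
o=get_obs();print(o['q'].round(3),o['eef_pos'].round(4),o['eef_rot'].round(3))
E
```

```text
[-0.698 -0.527  2.568  0.876  0.611 -2.838] [ 0.4567 -0.0462  0.1602] [ 0.388  0.02   0.921 -0.005]
```

Request:
servo_tool:
  commands: "0 0.125 0 0 0 0 0.5; 0 0.125 0 0 0 0 0.5; 0 0 0 18 0 29 0.5; 0 0 0 18 0 29 0.5; 0 0 0 0 0 0 0.5"

```text
time_s: 4.78
eef_pos: [0.4565, -0.046, 0.0922]
eef_rot: [0.272, 0.021, 0.962, -0.002]
wrist_force: [0.4, 0.1, 0.2]
opening: 0.497
grasp_force: 0.0
```

Request:
servo_tool:
  commands: "0 0 0 18 0 29 0.5; 0 0 0 9 0 15 0.5; 0 0 0 9 0 14 0.5; 0 0 0 0 0 0 0.5"

```text
time_s: 5.28
eef_pos: [0.459, -0.0471, 0.0268]
eef_rot: [0.275, 0.021, 0.961, -0.003]
wrist_force: [0.0, 0.2, -0.3]
opening: 0.498
grasp_force: 0.0
```

```bash
python3 - <<'E'
from h import *
o=get_obs();print(o['q'].round(3),o['eef_pos'].round(4),o['eef_rot'].round(3))
E
```

```text
[-0.555  0.027  2.435  0.981  0.322 -2.971] [ 0.459  -0.0471  0.0268] [ 0.275  0.021  0.961 -0.003]
```

```bash
cat > kin.py <<'E'
from h import *
from scipy.spatial.transform import Rotation as Ro
from scipy.optimize import least_squares
D=[([.93672,.18149,1.60789,0,1.35382,-.20632],[.23823,.52278,.23047],[-.0003,.21225,.97722,-.0007]),
([-0.821,-0.894,2.578,0.805,0.892,-2.688],[0.4486,-0.0464,0.2516],[0.444,0.019,0.896,-0.007]),
([-0.615,-0.59,2.401,0.631,0.724,-2.494],[0.4889,-0.0483,0.2497],[0.389,0.02,0.921,-0.006]),
([-0.698,-0.527,2.568,0.876,0.611,-2.838],[0.4567,-0.0462,0.1602],[0.388,0.02,0.921,-0.005]),
([-0.555,0.027,2.435,0.981,0.322,-2.971],[0.459,-0.0471,0.0268],[0.275,0.021,0.961,-0.003])]
def fk(q,p):
    r=Ro.from_euler('ZYZYZ',[q[0],q[1]+q[2],s4*q[3],q[4],s6*q[5]+c6])
    a,h,l1,d,l2,e,L=p
    A=Ro.from_euler('ZY',q[:2]);B=Ro.from_euler('ZY',[q[0],q[1]+q[2]])
    Z=Ro.from_euler('Z',q[0])
    return Z.apply([a,d,h])+A.apply([0,0,l1])+B.apply([e,0,l2])+r.apply([0,0,L]),r
def qr(w): return Ro.from_quat([w[1],w[2],w[3],w[0]])
best=None
for s4 in(1,-1):
  for s6 in(1,-1):
    for c6 in(0,np.pi/2,np.pi,-np.pi/2):
      err=max((qr(w).inv()*fk(q,[0]*7)[1]).magnitude() for q,x,w in D)
      if best is None or err<best[0]: best=(err,s4,s6,c6)
_,s4,s6,c6=best
f=lambda p:np.r_[np.concatenate([fk(q,p)[0]-x for q,x,w in D]),1e-3*(p-p0)]
p0=np.array([0,.35,.4,.1,.35,0,.25]); P=least_squares(f,p0).x
if __name__=="__main__":
    print(best,P.round(3)); print((f(P)[:15]*1000).round(1))
E
cat >> kin.py <<'E'
lo=np.array([-2.99,-.89,.3,-1.14,0,-3.12]);hi=np.array([2.99,2.07,2.58,4.28,2.63,3.12])
def pose(x,tilt,flip,yaw=-.0465):
    R=Ro.from_euler('ZY',[yaw,np.pi-tilt])*Ro.from_euler('Z',np.pi if flip else 0)
    return np.array(x),R
def ik(x,R,q0):
    g=lambda q:np.r_[(fk(q,P)[0]-x)*5,(R.inv()*fk(q,P)[1]).as_rotvec()]
    q0=np.clip(q0,lo+.01,hi-.01)
    s=least_squares(g,q0,bounds=(lo,hi)); return s.x,np.abs(s.fun).max()
E
python3 kin.py; python3 - <<'E'
from kin import *
q0=D[-1][0]
x,w=D[-1][1:]; print(qr(w).as_matrix().round(2).tolist(), pose(x,.55,0)[1].as_matrix().round(2).tolist())
c=calibration("wrist");o=get_obs();cp=-np.array(c['R']).T@np.array(c['t']);print("cam in tool",qr(o['eef_rot']).inv().apply(cp-o['eef_pos']).round(3))
for flip in(0,1):
  q=np.array(q0) 
  if flip: q=q+[0,0,0,0,0,3.1]
  for X,t in((.459,.55),(.48,.6),(.5,.7),(.52,.8),(.55,.8),(.575,.8),(.59,.8)):
    q,e=ik(*pose([X,-.047-(X-.459)*.0465,.025],t,flip),q); print(flip,X,t,q.round(2),round(e,4))
E
```

```text
Traceback (most recent call last):
  File "kin.py", line 20, in <module>
    err=max((qr(w).inv()*fk(q,[0]*7)[1]).magnitude() for q,x,w in D)
  File "kin.py", line 20, in <genexpr>
    err=max((qr(w).inv()*fk(q,[0]*7)[1]).magnitude() for q,x,w in D)
                         ~~^^^^^^^^^
  File "kin.py", line 10, in fk
    r=Ro.from_euler('ZYZYZ',[q[0],q[1]+q[2],s4*q[3],q[4],s6*q[5]+c6])
  File "scipy/spatial/transform/_rotation.pyx", line 1413, in scipy.spatial.transform._rotation.Rotation.from_euler
ValueError: Expected axis specification to be a non-empty string of upto 3 characters, got ZYZYZ
Traceback (most recent call last):
  File "kin.py", line 20, in <module>
    err=max((qr(w).inv()*fk(q,[0]*7)[1]).magnitude() for q,x,w in D)
  File "kin.py", line 20, in <genexpr>
    err=max((qr(w).inv()*fk(q,[0]*7)[1]).magnitude() for q,x,w in D)
                         ~~^^^^^^^^^
  File "kin.py", line 10, in fk
    r=Ro.from_euler('ZYZYZ',[q[0],q[1]+q[2],s4*q[3],q[4],s6*q[5]+c6])
  File "scipy/spatial/transform/_rotation.pyx", line 1413, in scipy.spatial.transform._rotation.Rotation.from_euler
ValueError: Expected axis specification to be a non-empty string of upto 3 characters, got ZYZYZ
```

```bash
sed -i "s/r=Ro.from_euler('ZYZYZ',\[q\[0\],q\[1\]+q\[2\],s4\*q\[3\],q\[4\],s6\*q\[5\]+c6\])/r=Ro.from_euler('ZYZ',[q[0],q[1]+q[2],s4*q[3]])*Ro.from_euler('YZ',[q[4],s6*q[5]+c6])/" kin.py
python3 kin.py; cat > t.py <<'E'
from kin import *
q0=D[-1][0]
x,w=D[-1][1:]; print(qr(w).as_matrix().round(2).tolist(), pose(x,.55,0)[1].as_matrix().round(2).tolist())
c=calibration("wrist");o=get_obs();cp=-np.array(c['R']).T@np.array(c['t']);print("cam in tool",qr(o['eef_rot']).inv().apply(cp-o['eef_pos']).round(3))
for flip in(0,1):
  q=np.array(q0) 
  if flip: q=q+[0,0,0,0,0,3.1]
  for X,t in((.459,.55),(.48,.6),(.5,.7),(.52,.8),(.55,.8),(.575,.8),(.59,.8)):
    q,e=ik(*pose([X,-.047-(X-.459)*.0465,.025],t,flip),q); print(flip,X,t,q.round(2),round(e,4))
E
python3 t.py
```

```text
(0.0019873659689174355, 1, 1, 1.5707963267948966) [-0.     0.314  0.438  0.118  0.515  0.085  0.319]
[-0.1 -0.   0.1  0.1 -0.  -0.1 -0.1 -0.2  0.   0.1  0.2 -0.1 -0.  -0.1
  0. ]
[[-0.85, 0.04, 0.53], [0.04, 1.0, -0.02], [-0.53, 0.01, -0.85]] [[-0.85, 0.05, 0.52], [0.04, 1.0, -0.02], [-0.52, 0.0, -0.85]]
cam in tool [ 0.067 -0.    -0.142]
0 0.459 0.55 [-0.54  0.03  2.43  0.95  0.31 -2.94] 0.0
0 0.48 0.6 [-0.53  0.08  2.41  1.16  0.28 -3.12] 0.0073
0 0.5 0.7 [-0.49  0.11  2.37  1.21  0.26 -3.12] 0.0848
0 0.52 0.8 [-0.46  0.13  2.33  1.25  0.24 -3.12] 0.1641
0 0.55 0.8 [-0.43  0.2   2.26  1.27  0.22 -3.12] 0.1543
0 0.575 0.8 [-0.41  0.25  2.21  1.28  0.21 -3.12] 0.1446
0 0.59 0.8 [-0.4   0.27  2.17  1.29  0.21 -3.12] 0.1382
1 0.459 0.55 [-0.54  0.03  2.43  0.95  0.31  0.21] 0.0
1 0.48 0.6 [-0.53  0.08  2.41  1.21  0.29 -0.03] 0.0
1 0.5 0.7 [-0.54  0.15  2.42  1.76  0.32 -0.59] 0.0
1 0.52 0.8 [-0.55  0.23  2.42  2.14  0.42 -0.98] 0.0
1 0.55 0.8 [-0.5   0.27  2.34  2.16  0.39 -0.95] 0.0
1 0.575 0.8 [-0.46  0.31  2.28  2.16  0.36 -0.92] 0.0
1 0.59 0.8 [-0.45  0.33  2.25  2.16  0.34 -0.9 ] 0.0
```

Request:
servo_tool:
  commands: "0 0 0 -12 0 -20 0.5; 0 0 0 -12 0 -20 0.5; 0 0 0 -10 0 -15 0.5; 0 0 0.1 0 0 0 0.5; 0 0 0.18 0 0 0 0.5"

```text
time_s: 5.9
eef_pos: [0.4592, -0.0484, 0.0934]
eef_rot: [0.274, 0.157, 0.948, 0.034]
wrist_force: [0.2, -0.1, 0.6]
opening: 0.502
grasp_force: 0.0
```

Request:
servo_tool:
  commands: "0 0 0.18 0 0 0 0.5; 0 0 0.18 0 0 0 0.5; 0 0 0.18 0 0 0 0.5; 0 0 0.18 0 0 0 0.5; 0 0 0.18 0 0 0 0.5"

```text
time_s: 6.52
eef_pos: [0.4589, -0.0482, 0.0928]
eef_rot: [0.231, 0.554, 0.785, 0.15]
wrist_force: [0.0, 0.1, 0.4]
opening: 0.503
grasp_force: 0.0
```

Request:
servo_tool:
  commands: "0 0 0.18 0 0 0 0.5; 0 0 0.18 0 0 0 0.5; 0 0 0.18 0 0 0 0.5; 0 0 0.18 0 0 0 0.5; 0 0 0.18 0 0 0 0.5"

```text
time_s: 7.15
eef_pos: [0.4589, -0.0482, 0.0928]
eef_rot: [0.143, 0.841, 0.466, 0.236]
wrist_force: [0.3, -0.3, -0.2]
opening: 0.497
grasp_force: 0.0
```

Request:
servo_tool:
  commands: "0 0 0.18 0 0 0 0.5; 0 0 0.18 0 0 0 0.5; 0 0 0.18 0 0 0 0.5; 0 0 0.18 0 0 0 0.5; 0 0 0.16 0 0 0 0.5"

```text
time_s: 7.78
eef_pos: [0.4588, -0.0482, 0.0928]
eef_rot: [0.029, 0.959, 0.064, 0.274]
wrist_force: [-0.6, 0.5, 1.1]
opening: 0.5
grasp_force: 0.0
```

```bash
python3 - <<'E'
from kin import *
o=get_obs();print(o['q'].round(3),o['eef_pos'].round(4)); print(qr(o['eef_rot']).as_matrix().round(3))
E
```

```text
[-0.556 -0.207  2.427  0.582  0.496  0.425] [ 0.4588 -0.0482  0.0928]
[[ 0.842  0.106  0.529]
 [ 0.138 -0.99  -0.021]
 [ 0.522  0.091 -0.848]]
```

Request:
servo_tool:
  commands: "0 0 0.18 0 0 0 0.5; 0 0 0 -12 -6 19 0.5; 0 0 0 -12 0 19 0.5; 0 0 0 -11 0 19 0.5; 0 0 0 0 0 0 0.5"

```text
time_s: 8.4
eef_pos: [0.4588, -0.041, 0.024]
eef_rot: [0.003, 0.961, -0.02, 0.274]
wrist_force: [0.5, 0.3, -0.2]
opening: 0.5
grasp_force: 0.0
```

```bash
python3 - <<'E'
from kin import *
o=get_obs();print(o['q'].round(3),o['eef_pos'].round(4)); print(qr(o['eef_rot']).as_matrix().round(3))
E
```

```text
[-0.535  0.036  2.436  0.996  0.307  0.17 ] [ 0.4588 -0.041   0.024 ]
[[ 0.849 -0.041  0.528]
 [-0.037 -0.999 -0.018]
 [ 0.528 -0.005 -0.849]]
```

Request:
servo_tool:
  commands: "0 0.05 0 6.7 0 4.3 0.5; 0 0.05 0 6.5 0 4.6 0.5; 0 0.05 0 6.2 0 5 0.5; 0 0.05 0 5.9 0 5.4 0.5; 0 0.05 0 5.7 0 5.6 0.5"

```text
time_s: 9.02
eef_pos: [0.5005, -0.043, 0.0258]
eef_rot: [0.006, 0.919, -0.019, 0.395]
wrist_force: [-0.6, 0.8, -1.0]
opening: 0.502
grasp_force: 0.5
```

```bash
python3 - <<'E'
from kin import *
o=get_obs();print(o['q'].round(3),o['eef_pos'].round(4)); print(qr(o['eef_rot']).as_matrix().round(3))
E
```

```text
[-0.577  0.202  2.47   2.148  0.462 -1.016] [ 0.5005 -0.043   0.0258]
[[ 0.688 -0.039  0.725]
 [-0.029 -0.999 -0.026]
 [ 0.725 -0.003 -0.688]]
```

Request:
servo_tool:
  commands: "0 0 0 5.5 0 5.8 0.5; 0 0 0 5.5 0 5.8 0.5; 0 0 0 5.5 0 5.8 0.5; 0 0 0 5.5 0 5.8 0.5; 0 0 0 5.5 0 5.8 0.5"

```text
time_s: 9.65
eef_pos: [0.5388, -0.0443, 0.0227]
eef_rot: [0.006, 0.92, -0.019, 0.391]
wrist_force: [-1.8, 1.2, 1.9]
opening: 0.498
grasp_force: 1.0
```

Request:
servo_tool:
  commands: "0 0 0 5.5 0 5.8 0.5; 0 0 0 4 0 4.2 0.5; 0 0 0 0 0 0 0.5"

```text
time_s: 10.02
eef_pos: [0.5523, -0.045, 0.0224]
eef_rot: [0.006, 0.92, -0.019, 0.391]
wrist_force: [-0.8, -0.1, -0.8]
opening: 0.504
grasp_force: 0.0
```

```bash
python3 - <<'E'
from kin import *
o=get_obs();print(o['q'].round(3),o['eef_pos'].round(4)); print(qr(o['eef_rot']).as_matrix().round(3))
a=camera("side");b=camera("wrist");np.savez("w2.npz",**calibration("wrist"))
im=np.vstack([cv2.resize(a[150:300,200:400],None,fx=2,fy=2,interpolation=2),cv2.resize(b,(400,300))])
cv2.imwrite("pics/p2.png",cv2.convertScaleAbs(im,alpha=1.5,beta=15))
E
```

```text
[-0.484  0.287  2.34   2.197  0.394 -0.98 ] [ 0.5523 -0.045   0.0224]
[[ 0.693 -0.04   0.72 ]
 [-0.03  -0.999 -0.027]
 [ 0.72  -0.003 -0.694]]
```

View pics/p2.png

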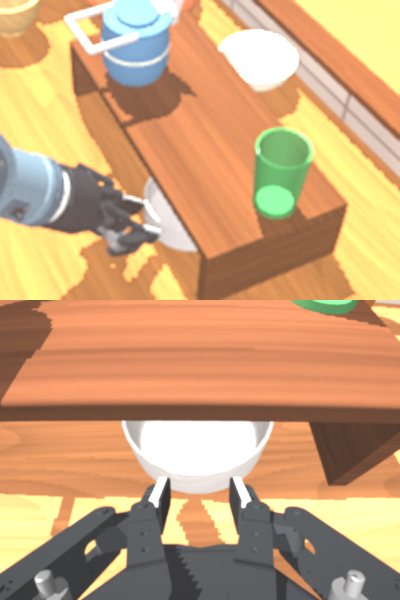

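```bash
python3 - <<'E'
from h import *
c=dict(np.load("w2.npz"))
for v in (460,470,475): print("rim",v,onz(c,197*1.4,(v-300)*1.4,.045).round(4))
for v in (486,491): print("base",v,onz(c,197*1.4,(v-300)*1.4,0).round(4))
print("edge",onz(c,197*1.4,(419-300)*1.4,.085).round(4),onz(c,197*1.4,(405-300)*1.4,.099).round(4))
print("L/R rim",onz(c,122*1.4,(422-300)*1.4,.045).round(4),onz(c,272*1.4,(422-300)*1.4,.045).round(4))
E
```

```text
rim 460 [ 0.5634 -0.0441  0.045 ]
rim 470 [ 0.5561 -0.0439  0.045 ]
rim 475 [ 0.5526 -0.0437  0.045 ]
base 486 [ 0.5628 -0.0435  0.    ]
base 491 [ 0.5584 -0.0433  0.    ]
edge [ 0.5654 -0.0448  0.085 ] [ 0.5618 -0.0448  0.099 ]
L/R rim [0.5982 0.011  0.045 ] [ 0.5932 -0.1012  0.045 ]
```

The side crop shows the tips touching the tier's front. In the wrist half the front rim lies near the board edge and the fingers are clear below it. About 20 mm more is needed.

Request:
servo_tool:
  commands: "0 0 0 2.8 0 2.8 0.5; 0 0 0 2.8 0 2.8 0.5; 0 0 0 2.8 0 2.8 0.5; 0 0 0 2.8 0 2.8 0.5; 0 0 0 2.8 0 2.8 0.5"

```text
time_s: 10.75
eef_pos: [0.5718, -0.0458, 0.0227]
eef_rot: [0.006, 0.92, -0.019, 0.391]
wrist_force: [-0.6, -1.2, 0.5]
opening: 0.5
grasp_force: 0.5
```

Request:
servo_tool:
  commands: "0 0 0 0 0 0 0.5; 0 0 0 0 0 0 0.5; 0 0 0 -5.5 0 -5.8 0.5; 0 0 0 -11 0 -11.6 0.5; 0 0 0 -11 0 -11.6 0.5"

```text
time_s: 11.38
eef_pos: [0.5307, -0.044, 0.023]
eef_rot: [0.006, 0.92, -0.019, 0.391]
wrist_force: [-0.5, 0.2, -1.1]
opening: 0.498
grasp_force: 0.0
```

```bash
python3 - <<'E'
from kin import *
o=get_obs();print(o['q'].round(3),o['eef_pos'].round(4))
np.savez("w3.npz",**calibration("wrist"));b=camera("wrist")
cv2.imwrite("pics/p3.png",cv2.convertScaleAbs(b,alpha=1.5,beta=15))
E
```

```text
[-0.516  0.254  2.392  2.182  0.417 -0.995] [ 0.5307 -0.044   0.023 ]
```

View pics/p3.png

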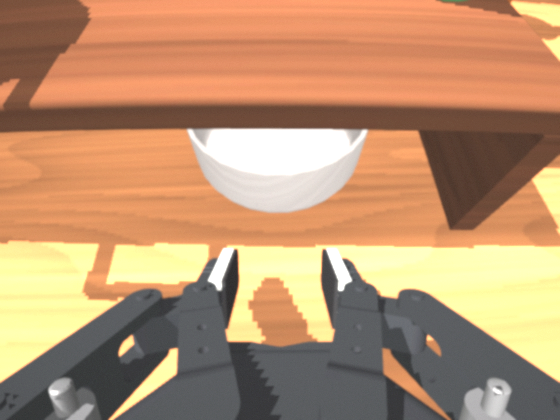

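```bash
python3 - <<'E'
from kin import *
c=dict(np.load("w3.npz"))
print("base",onz(c,279,211,0).round(4),"rim",[onz(c,279,v,.045).round(4).tolist() for v in(172,177)],"edge",onz(c,279,130,.085).round(4),"panel",onz(c,460,230,0).round(4),onz(c,460,230,0)[0]+.0465*(-.045-onz(c,460,230,0)[1])*-1)
print("pestle? none"); 
EOF=0
# lid plan: IK check along arc, tilt variants, flipped
hy=.148; bx=.5535; q=get_obs()['q']
for tilt in (.8,.6):
  qq=q.copy()
  for th in np.r_[-.3,np.linspace(0,1.8,7)]:
    n=np.array([np.cos(tilt),np.sin(tilt)]); a=np.array([np.sin(tilt),-np.cos(tilt)])
    bar=np.array([bx+.13-.13*np.cos(th),.186+.13*np.sin(th)])
    tp=bar-16*n/1000+.016*a
    qq,e=ik(*pose([tp[0],hy,tp[1]],tilt,1),qq); print(tilt,round(th,2),tp.round(3),qq.round(2),round(e,4))
E
```

```text
base [ 0.5769 -0.0458  0.    ] rim [[0.5741, -0.0459, 0.045], [0.5708, -0.0458, 0.045]] edge [ 0.5636 -0.0457  0.085 ] panel [ 0.5573 -0.1637  0.    ] 0.5517733424481738
pestle? none
0.8 -0.3 [0.56  0.125] [ 0.05  0.03  2.29  2.32  0.   -0.69] 0.0689
0.8 0.0 [0.554 0.163] [ 0.05 -0.07  2.33  2.23  0.   -0.59] 0.0835
0.8 0.3 [0.56  0.202] [ 0.05 -0.13  2.33  1.96  0.   -0.32] 0.144
0.8 0.6 [0.577 0.237] [ 0.05 -0.16  2.3   1.72  0.   -0.09] 0.196
0.8 0.9 [0.603 0.265] [ 0.11 -0.14  2.07 -0.26  0.43  1.92] 0.0
0.8 1.2 [0.637 0.285] [ 0.1  -0.09  1.98 -0.23  0.47  1.88] 0.0
0.8 1.5 [0.675 0.293] [ 0.09 -0.01  1.89 -0.21  0.48  1.86] 0.0
0.8 1.8 [0.713 0.29 ] [ 0.08  0.07  1.81 -0.2   0.47  1.84] 0.0
0.6 -0.3 [0.555 0.125] [ 0.1   0.03  2.14 -0.23  0.38  1.9 ] 0.0
0.6 0.0 [0.549 0.164] [ 0.1  -0.06  2.13 -0.18  0.48  1.86] 0.0
0.6 0.3 [0.555 0.202] [ 0.1  -0.11  2.09 -0.15  0.57  1.82] 0.0
0.6 0.6 [0.572 0.237] [ 0.1  -0.12  2.02 -0.13  0.65  1.8 ] 0.0
0.6 0.9 [0.599 0.266] [ 0.09 -0.09  1.94 -0.12  0.71  1.78] 0.0
0.6 1.2 [0.632 0.285] [ 0.08 -0.04  1.84 -0.11  0.74  1.76] 0.0
0.6 1.5 [0.67  0.293] [ 0.08  0.04  1.75 -0.1   0.76  1.75] 0.0
0.6 1.8 [0.709 0.29 ] [ 0.07  0.13  1.66 -0.1   0.76  1.74] 0.0
```

Request:
servo_tool:
  commands: "0 0 0 -13.8 0 -14.4 0.5; 0 -0.06 0 -7.4 0 -6.7 0.4; 0 -0.06 0 -7.8 0 -6.3 0.2; 0 -0.06 0 -8.1 0 -5.8 0; 0 -0.06 0 -8.5 0 -5.3 0"

```text
time_s: 12.05
eef_pos: [0.4752, -0.0404, 0.0206]
eef_rot: [0.002, 0.957, -0.019, 0.288]
wrist_force: [0.2, 1.0, 0.1]
opening: 0.004
grasp_force: 0.0
```

Request:
servo_tool:
  commands: "0 0 0 10 0 -17 0; 0 0 0 21 0 -34 0; 0 0 0 21 0 -34 0; 0 0 0 21 0 -34 0; 0 0 0 0 0 0 0"

```text
time_s: 12.68
eef_pos: [0.4731, -0.0421, 0.1616]
eef_rot: [0.003, 0.956, -0.018, 0.292]
wrist_force: [-0.3, 0.2, 1.0]
opening: -0.002
grasp_force: 0.0
```

```bash
python3 - <<'E'
from kin import *
o=get_obs();print(o['q'].round(3),o['eef_pos'].round(4)); print(qr(o['eef_rot']).as_matrix().round(3))
E
```

```text
[-0.532 -0.364  2.376  0.462  0.648  0.775] [ 0.4731 -0.0421  0.1616]
[[ 0.828 -0.037  0.559]
 [-0.033 -0.999 -0.017]
 [ 0.559 -0.005 -0.829]]
```

Request:
servo_tool:
  commands: "0 0 0 0 -20 0 0; 0 0 0 0 -45 0 0; 0 0 0 0 -50 0 0; 0 0 0 0 -50 0 0; 0 0 0 0 -27 0 0"

```text
time_s: 13.3
eef_pos: [0.4766, 0.1452, 0.157]
eef_rot: [0.001, 0.958, -0.018, 0.287]
wrist_force: [-0.0, -1.4, 0.5]
opening: 0.0
grasp_force: 0.0
```

Request:
servo_tool:
  commands: "0 0 0 0 0 0 0"

```text
time_s: 13.42
eef_pos: [0.4765, 0.145, 0.1568]
eef_rot: [0.001, 0.958, -0.017, 0.286]
wrist_force: [-0.3, -0.5, 0.3]
opening: -0.0
grasp_force: 0.0
```

```bash
python3 - <<'E'
from kin import *
o=get_obs();print(o['q'].round(3),o['eef_pos'].round(4)); print(qr(o['eef_rot']).as_matrix().round(3))
np.savez("w4.npz",**calibration("wrist"));b=camera("wrist")
cv2.imwrite("pics/p4.png",cv2.convertScaleAbs(b,alpha=1.3,beta=10))
E
```

```text
[ 0.1   -0.229  2.288 -0.136  0.509  1.806] [0.4765 0.145  0.1568]
[[ 0.835 -0.033  0.549]
 [-0.032 -0.999 -0.012]
 [ 0.549 -0.008 -0.836]]
```

View pics/p4.png

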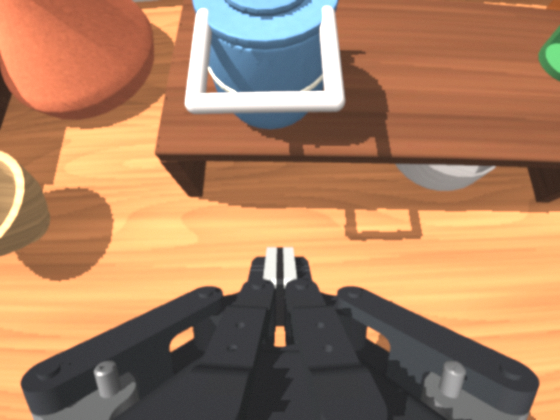

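```bash
python3 - <<'E'
from kin import *
c=dict(np.load("w4.npz"))
for q in ((186,101),(345,101),(265.5,101)): print(onz(c,*q,.187).round(4))
o=get_obs();R=qr(o['eef_rot'])
print("bar in tool mm",((R.inv().apply(onz(c,265.5,101,.187)-o['eef_pos']))*1000).round(1), (R.as_euler('ZYZ')))
E
```

```text
[0.5575 0.1899 0.187 ]
[0.5541 0.1084 0.187 ]
[0.5555 0.1489 0.187 ]
bar in tool mm [82.2 -7.9 18.1] [-0.02256635  2.56072895 -3.12765585]
```

The wrist picture shows the shut bar from (189,101) to (342,101), level with the fingers at (281,265), and the jar behind it. Bar centre is (0.5555, 0.149, 0.187), which fits the earlier estimates.

Request:
servo_tool:
  commands: "0 0 0.02 0 -8 17 0; 0 0 0 10 0 17 0; 0 0 0 20 0 0 0; 0 0 0 24 0 0 0; 0 0 0 0 0 0 0"

```text
time_s: 14.1
eef_pos: [0.5434, 0.1461, 0.1609]
eef_rot: [-0.001, 0.957, -0.03, 0.289]
wrist_force: [-1.3, -0.2, -0.3]
opening: -0.002
grasp_force: 0.0
```

```bash
cat > plan.py <<'E'
from kin import *
o=get_obs();R=qr(o['eef_rot']);B=np.array([.5555,.149,.187])
print(o['eef_pos'].round(4),"bar in tool",(R.inv().apply(B-o['eef_pos'])*1000).round(1),R.as_matrix().round(3).tolist())
ex=np.array([np.cos(-.043),np.sin(-.043),0]);H=B+.13*ex-[0,0,.001]
bar=lambda th:H-.13*np.cos(th)*ex+np.array([0,0,.13*np.sin(th)])
# offset of the bar in the tool frame to hold
off=R.apply([.015,0,-.016])
ths=np.r_[0,np.arange(.05,1.83,.07),1.82]; prev=o['eef_pos']
for th in ths:
    t=bar(th)-off; d=R.inv().apply(t-prev)*1000; prev=t; print(round(th,2),d.round(1),t.round(3))
E
python3 plan.py
```

```text
[0.5434 0.1461 0.1609] bar in tool [ 24.3  -4.1 -15.1] [[0.831, -0.056, 0.553], [-0.058, -0.998, -0.015], [0.553, -0.019, -0.833]]
0.0 [ 8.8 -4.1  1.8] [0.552 0.15  0.164]
0.05 [ 3.7 -0.1 -5.3] [0.552 0.15  0.171]
0.12 [ 5.7 -0.2 -7.1] [0.553 0.15  0.18 ]
0.19 [ 6.1 -0.2 -6.7] [0.554 0.15  0.189]
0.26 [ 6.6 -0.2 -6.3] [0.556 0.149 0.198]
0.33 [ 7.  -0.2 -5.8] [0.559 0.149 0.207]
0.4 [ 7.4 -0.2 -5.3] [0.562 0.149 0.215]
0.47 [ 7.8 -0.2 -4.8] [0.566 0.149 0.223]
0.54 [ 8.1 -0.2 -4.2] [0.57  0.149 0.231]
0.61 [ 8.3 -0.2 -3.6] [0.575 0.149 0.239]
0.68 [ 8.6 -0.2 -3. ] [0.581 0.148 0.246]
0.75 [ 8.8 -0.2 -2.4] [0.587 0.148 0.253]
0.82 [ 8.9 -0.2 -1.8] [0.593 0.148 0.259]
0.89 [ 9.  -0.2 -1.2] [0.6   0.148 0.265]
0.96 [ 9.1 -0.2 -0.5] [0.607 0.147 0.271]
1.03 [ 9.1 -0.2  0.1] [0.615 0.147 0.276]
1.1 [ 9.1 -0.2  0.7] [0.623 0.147 0.28 ]
1.17 [ 9.  -0.2  1.4] [0.631 0.146 0.284]
1.24 [ 8.9 -0.2  2. ] [0.64  0.146 0.287]
1.31 [ 8.7 -0.2  2.6] [0.648 0.145 0.29 ]
1.38 [ 8.5 -0.2  3.2] [0.657 0.145 0.292]
1.45 [ 8.3 -0.1  3.8] [0.666 0.145 0.293]
1.52 [ 8.  -0.1  4.4] [0.675 0.144 0.294]
1.59 [ 7.7 -0.1  4.9] [0.684 0.144 0.294]
1.66 [ 7.3 -0.1  5.4] [0.693 0.144 0.294]
1.73 [ 6.9 -0.1  5.9] [0.702 0.143 0.293]
1.8 [ 6.5 -0.1  6.4] [0.711 0.143 0.291]
1.82 [ 1.8 -0.   1.9] [0.714 0.143 0.29 ]
```

Request:
servo_tool:
  commands: "0 0 0 5 -4 1.8 0; 0 0 0 4 0 0 0; 0 0 0 3.7 0 -5.3 0; 0 0 0 5.7 0 -7.1 0; 0 0 0 6.1 0 -6.7 0"

```text
time_s: 14.72
eef_pos: [0.5517, 0.1507, 0.1878]
eef_rot: [-0.001, 0.958, -0.028, 0.287]
wrist_force: [-4.7, 1.9, -0.4]
opening: -0.004
grasp_force: 2.5
```

Request:
servo_tool:
  commands: "0 0 0 6.6 -0.2 -6.3 0; 0 0 0 7 -0.2 -5.8 0; 0 0 0 7.4 -0.2 -5.3 0; 0 0 0 7.8 -0.2 -4.8 0; 0 0 0 0 0 0 0"

```text
time_s: 15.35
eef_pos: [0.566, 0.1499, 0.2243]
eef_rot: [-0.002, 0.957, -0.029, 0.289]
wrist_force: [-0.9, -0.1, 0.1]
opening: 0.001
grasp_force: 0.5
```

```bash
python3 - <<'E'
from kin import *
o=get_obs();print(o['q'].round(3),o['eef_pos'].round(4),o['wrist_force'].round(1))
b=camera("wrist")
cv2.imwrite("pics/p5.png",cv2.convertScaleAbs(b,alpha=1.3,beta=10))
E
```

```text
[ 0.092 -0.116  2.042 -0.109  0.635  1.792] [0.566  0.1499 0.2243] [-0.9 -0.1  0.1]
```

View pics/p5.png

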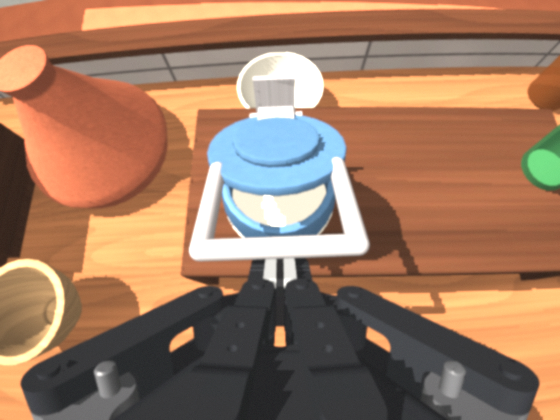

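```bash
python3 - <<'E'
from kin import *
o=get_obs();R=qr(o['eef_rot']);c=calibration("wrist")
for p in ((0,0,0),(11,0,0),(-11,0,0),(16,0,-16),(16,0,-10),(16,0,-5),(16,0,0),(16,0,5),(10,0,5),(5,0,5)): print(p,proj(c,o['eef_pos']+R.apply(np.array(p)/1000)).round(0))
L=onz(c,199,248,.25)
E
```

```text
(0, 0, 0) [279. 265.]
(11, 0, 0) [279. 245.]
(-11, 0, 0) [279. 284.]
(16, 0, -16) [279. 248.]
(16, 0, -10) [279. 243.]
(16, 0, -5) [279. 239.]
(16, 0, 0) [279. 236.]
(16, 0, 5) [279. 233.]
(10, 0, 5) [279. 243.]
(5, 0, 5) [279. 252.]
```

The bar lies across the fingertips at row 247, as expected for 16 mm behind the tip. The lid is opening, so I continue along the arc.

Request:
servo_tool:
  commands: "0 0 0 8.1 -0.2 -4.2 0; 0 0 0 8.3 -0.2 -3.6 0; 0 0 0 8.6 -0.2 -3 0; 0 0 0 8.8 -0.2 -2.4 0; 0 0 0 8.9 -0.2 -1.8 0"

```text
time_s: 16.02
eef_pos: [0.5928, 0.1487, 0.2594]
eef_rot: [-0.001, 0.957, -0.029, 0.288]
wrist_force: [-0.8, 0.4, -0.5]
opening: -0.0
grasp_force: 0.5
```

Request:
servo_tool:
  commands: "0 0 0 9 -0.2 -1.2 0; 0 0 0 9.1 -0.2 -0.5 0; 0 0 0 9.1 -0.2 0.1 0; 0 0 0 9.1 -0.2 0.7 0; 0 0 0 9 -0.2 1.4 0"

```text
time_s: 16.65
eef_pos: [0.6308, 0.1472, 0.2836]
eef_rot: [-0.001, 0.957, -0.029, 0.288]
wrist_force: [-0.6, -0.1, 0.4]
opening: 0.001
grasp_force: 0.3
```

Request:
servo_tool:
  commands: "0 0 0 8.9 -0.2 2 0; 0 0 0 8.7 -0.2 2.6 0; 0 0 0 8.5 -0.2 3.2 0; 0 0 0 8.3 -0.2 3.8 0; 0 0 0 0 0 0 0"

```text
time_s: 17.27
eef_pos: [0.666, 0.1458, 0.2927]
eef_rot: [-0.001, 0.957, -0.029, 0.288]
wrist_force: [0.0, 0.4, 0.6]
opening: 0.005
grasp_force: 0.0
```

```bash
python3 - <<'E'
from kin import *
o=get_obs();print(o['q'].round(3),o['eef_pos'].round(4),o['wrist_force'].round(1))
b=camera("side")[100:220,180:340]; w=camera("wrist")
im=np.vstack([cv2.resize(b,(400,300),interpolation=2),cv2.resize(w,(400,300))])
cv2.imwrite("pics/p6.png",cv2.convertScaleAbs(im,alpha=1.3,beta=10))
E
```

```text
[ 0.066  0.032  1.752 -0.072  0.776  1.733] [0.666  0.1458 0.2927] [0.  0.4 0.6]
```

View pics/p6.png

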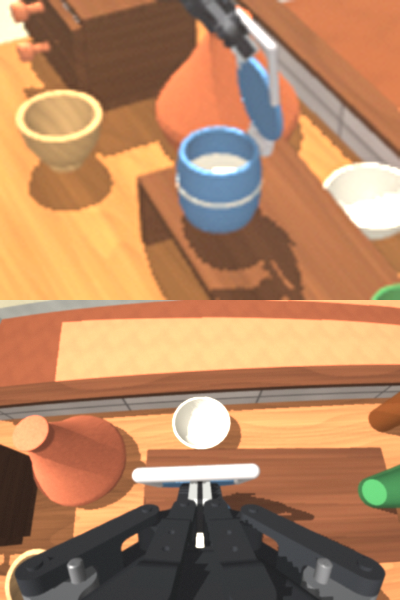

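The lid stands near vertical and the bar is still against the fingertips. I push the last part more slowly.

Request:
servo_tool:
  commands: "0 0 0 4 -0.1 2.2 0; 0 0 0 4 -0.1 2.2 0; 0 0 0 3.9 0 2.5 0; 0 0 0 3.8 0 2.4 0; 0 0 0 3.7 0 2.7 0"

```text
time_s: 18.0
eef_pos: [0.6884, 0.1449, 0.2934]
eef_rot: [-0.001, 0.957, -0.029, 0.288]
wrist_force: [0.7, 0.5, 0.2]
opening: 0.0
grasp_force: 0.0
```

Request:
servo_tool:
  commands: "0 0 0 3.6 0 2.7 0; 0 0 0 3.5 0 2.9 0; 0 0 0 3.4 0 3 0; 0 0 0 3.3 0 3.2 0; 0 0 0 3.2 0 3.2 0"

```text
time_s: 18.62
eef_pos: [0.7108, 0.1437, 0.2901]
eef_rot: [-0.001, 0.957, -0.029, 0.288]
wrist_force: [0.3, 0.6, -0.1]
opening: -0.0
grasp_force: 0.0
```

Request:
servo_tool:
  commands: "0 0 0 1 0 1 0; 0 0 0 1 0 1 0; 0 0 0 0 0 0 0; 0 0 0 0 0 0 0; 0 0 0 0 0 0 0"

```text
time_s: 19.25
eef_pos: [0.7132, 0.1437, 0.2897]
eef_rot: [-0.001, 0.957, -0.029, 0.288]
wrist_force: [-0.2, -0.3, -0.4]
opening: 0.0
grasp_force: 0.0
```

```bash
python3 - <<'E'
from kin import *
o=get_obs();print(o['eef_pos'].round(4),o['wrist_force'].round(1),o['grasp_force'])
b=camera("side")[100:220,180:340]; w=camera("wrist")
im=np.vstack([cv2.resize(b,(400,300),interpolation=2),cv2.resize(w,(400,300))])
cv2.imwrite("pics/p7.png",cv2.convertScaleAbs(im,alpha=1.3,beta=10))
E
```

```text
[0.7132 0.1437 0.2897] [-0.2 -0.3 -0.4] 0.0
```

The picture budget is used up, so I check the lid angle numerically, from the bar's row in the wrist view.

```bash
python3 - <<'E'
from kin import *
c=calibration("wrist");w=camera("wrist")
B=np.array([.5555,.149,.187]);ex=np.array([np.cos(-.043),np.sin(-.043),0]);H=B+.13*ex-[0,0,.001];ey=np.array([.043,1,0])
for th in(1.6,1.7,1.75,1.8,1.85):
    b=H-.13*np.cos(th)*ex+np.array([0,0,.13*np.sin(th)]); print(th,[proj(c,b+s*ey).round(0).tolist() for s in(-.025,.025)])
hsv=cv2.cvtColor(w,cv2.COLOR_BGR2HSV);m=(hsv[...,1]<45)&(hsv[...,2]>110)
for u in(215,235,320,335):
    r=np.where(m[180:300,u])[0]+180; print(u,r.tolist())
E
```

```text
1.6 [[342.0, 313.0], [221.0, 314.0]]
1.7 [[339.0, 281.0], [223.0, 283.0]]
1.75 [[338.0, 266.0], [224.0, 268.0]]
1.8 [[337.0, 253.0], [225.0, 254.0]]
1.85 [[335.0, 240.0], [227.0, 241.0]]
215 [232, 233, 234, 235, 236, 237, 238, 239, 240, 241, 242, 243, 244, 245, 246, 247, 248, 249, 250, 251, 281, 282, 283, 284]
235 [231, 232, 233, 234, 235, 236, 237, 238, 239, 240, 241, 242, 243, 244, 245, 246, 247, 248, 249, 250]
320 [186, 187, 188, 189, 190, 191, 192, 193, 194, 195, 196, 197, 198, 199, 200, 201, 202, 203, 204, 205, 206, 207, 208, 209, 210, 211, 212, 213, 214, 215, 228, 229, 230, 231, 232, 233, 234, 235, 236, 237, 238, 239, 240, 241, 242, 243, 244, 245, 246, 247]
335 [227, 228, 229, 230, 231, 232, 233, 234, 235, 236, 237, 238, 239, 240, 241, 242, 243, 244, 245, 246, 247, 260, 261, 262, 263, 264, 265, 266, 267, 268, 269, 270, 271, 272, 273, 274, 275, 276, 277, 278, 279, 280, 281, 282, 283, 284, 285, 286, 287, 288, 289]
```

Request:
servo_tool:
  commands: "0 0 0 -4 0 -2.7 0; 0 0 0 -8 0 -6 0; 0 0 0 -17 0 -14 0; 0 0 0 -25 0 -20 0; 0 0 0 -25 0 -20 0"

```text
time_s: 20.02
eef_pos: [0.6114, 0.149, 0.2983]
eef_rot: [-0.001, 0.957, -0.029, 0.288]
wrist_force: [-0.5, 0.1, 0.1]
opening: -0.0
grasp_force: 0.0
```

Request:
servo_tool:
  commands: "0 0 0 -10 0 -15 0; 0 0 0 0 0 -15 0; 0 0 0 0 0 0 0; 0 0 0 0 0 0 0"

```text
time_s: 20.52
eef_pos: [0.5884, 0.1498, 0.318]
eef_rot: [-0.001, 0.957, -0.029, 0.288]
wrist_force: [-0.2, 0.6, 0.4]
opening: 0.002
grasp_force: 0.0
```

```bash
python3 - <<'E'
from kin import *
o=get_obs();print(o['eef_pos'].round(4),o['wrist_force'].round(1))
B=np.array([.5555,.149,.187]);ex=np.array([np.cos(-.043),np.sin(-.043),0]);H=B+.13*ex-[0,0,.001];ey=np.array([.043,1,0])
for n in("wrist","scene"):
    c=calibration(n);w=camera(n)
    hsv=cv2.cvtColor(w,cv2.COLOR_BGR2HSV);m=(hsv[...,1]<45)&(hsv[...,2]>110)
    for th in(1.7,1.8,1.85):
        b=H-.13*np.cos(th)*ex+np.array([0,0,.13*np.sin(th)]); p=proj(c,b+.02*ey); print(n,th,p.round(0))
    u=int(round(p[0])); v=int(p[1]); r=np.where(m[max(0,v-30):v+30,u])[0]+max(0,v-30); print(u,r.tolist())
E
```

```text
[0.5884 0.1498 0.318 ] [-0.2  0.6  0.4]
wrist 1.7 [250.  91.]
wrist 1.8 [251.  79.]
wrist 1.85 [251.  73.]
251 [67, 68, 69, 70, 71, 72, 73, 74, 75, 76, 77, 78, 79, 80]
scene 1.7 [361. 155.]
scene 1.8 [365. 158.]
scene 1.85 [366. 160.]
366 [159, 160, 161, 162]
```

The bar sits at row 73.5 in the wrist view and about row 160 in the scene view. Both match a lid angle of 1.85, so the lid rests on its stop with the arm clear of it.

```bash
python3 -c "
from bench import *
print(hand_in())"
```

```text
the job is handed in; nothing more can be done
None
```

I handed the job in with both steps done by my own measurements: the tier's front rim is about 12 mm behind the board's front edge, and the lid rests on its stop at about 1.85 rad. One risk is a brief wrist-force reading of about 129 N at 2.6 s, when the arm reached its folded limit in free air; that is over the 120 N limit, and the hand-in gave no verdict.

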